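# Fit the spindle of a label-tape holder

## Task

The roll of label tape already stands in its holder on the bench. Pick up the loose spindle by its handle and push its shaft through the hole in one cheek of the holder, through the core of the roll and out through the hole in the other cheek, until the front of the handle is against the cheek, then let go. Leave the other things on the bench where they are.

Things in the scene. Friction and masses are not known exactly. Their poses are not given: they have to be found in the camera images.
- holder: Grey roll holder fixed to the bench: base 110 x 70 x 8 mm (x, y, z), two upright cheeks 70 mm wide (x), 12 mm thick, at y = -29 to -17 and +17 to +29 mm, tops 70 mm above the bench. Each has a 16 mm round hole (2 mm chamfer); both lie on one line along y, 46 mm above the bench. Origin: centre of the underside. Its y is within 0.3 rad of world y. Two rods in the gap carry the roll.
- holder_axis (a point): Point on the common line of the two holes, midway between the cheeks, 46 mm above the holder's origin; axes as the holder's (y along the holes).
- tape: Roll of label tape, 72 mm across, 25 mm wide, 26 mm core hole, 80 g, loose; it stands on edge on the two rods between the cheeks, its axis along the holder's y, its core about concentric with the holes (centre about 45 mm above the bench). Origin at the centre of the core.
- spindle: Loose spindle, 155 mm, 80-130 g, lying on the bench. Black square handle 24 x 24 mm, y = -60 to 0 mm; steel shaft 10 mm thick, y = 0 to 95 mm, last 9 mm tapering to 4.4 mm. y points to the tip, z up. Origin: front end of the handle, on its underside; shaft's line 12 mm above. Centre of mass within 5 mm of the handle's front. At the start y is within 0.45 rad of world +y, toward the holder.
- spindle_grip (a point): Centre of the spindle's handle, 30 mm behind its front end, 12 mm above its underside; axes as the spindle's.
- spindle_mid (a point): Point on the shaft's centre line 29 mm ahead of the front end of the handle; it lies on holder_axis when the spindle is fully home (from either side).
- spindle_tip (a point): Tip of the shaft, 95 mm ahead of the front end of the handle, on the centre line.
- petri: Bystander: round petri dish 59 mm across, 13 mm high, behind the work. Origin at the centre of its underside.
- dropper: Bystander: white dropper bottle with a screw cap, 26 mm across, 70 mm high, left of the holder. Origin at the centre of its underside.
- timer: Bystander: small timer with three keys, 62 x 66 x 20 mm, behind the work. Origin at the centre of its underside.
- pen: Bystander: black marker pen, 135 mm long, lying behind the work on the right. Origin at the centre of its underside.
- bottle: Bystander: brown bottle with a black cap, 56 mm across, 118 mm high, at the left. Origin at the centre of its underside.
- pipette_stand: Fixed furniture, not part of the job: a black stand with two pipettes on the left front of the bench, always in the same place. It fills about x = 0.31 to 0.49 m, y = 0.52 to 0.77 m of the world, up to about 0.45 m high: keep arm and gripper clear of it. Origin at z = 0, near its middle.
There are look-alikes about, which are no part of the job. What is shaped like the holder but blue or yellow is not meant.

How it is judged:
By the outcome, as a careful person would: the job done as asked, in the order asked, and still so for the second after the job is handed in, with the robot touching nothing.
It also fails if it takes over 45 s, if anything falls off the work surface, if the arm or the gripper's body presses on something with over 40 N, if the wrist force passes 120 N, or if a joint passes its speed limit or range.

## Robot

A 7-joint arm with a two-finger parallel gripper is mounted at the origin on a cart in front of the work surface, level with it; the furniture and walls round the work are solid. World frame = base frame: x ahead of the robot, y to its left, z up, the work surface at z = 0. Lengths are in m, angles in rad, forces in N, time in s.
With the tool pointing down it reaches from about 0.425 to 0.875 m from the base axis. Payload 9.9 kg.
Tool frame: the origin (TCP) lies on the mounting face of the last link; the fingertips stand 173 mm ahead of it and the grasp point (between the pads) lies 155 mm ahead of it; z points along the fingers, y is the direction in which the jaws open and shut (so a half turn about z gives the same grasp; the last joint's range is limited). The gripper opens to 85 mm and grips with 20 to 120 N. Pads are 22 mm wide; open, the fingers measure 114 mm over their backs; the gripper's body (76 mm by 85 mm) begins 54 mm behind the grasp point. The pads swing forward as they close: fully open they stand 13 mm farther back than shut.
Start: joints at [1.033, 0.576, 0.025, 1.437, -0.015, 1.129, -0.057], TCP at [0.296, -0.607, 0.405] pointing down, gripper open.
Joint ranges: [-2.76, 2.76], [-0.34, 2.15], [-1.52, 1.57], [0.19, 2.46], [-1.09, 4.23], [0.17, 1.99], [-2.82, 2.82]. Speed limits (rad/s): [2.22, 2.22, 3.01, 3.01, 3.14, 3.14, 3.14].

## Interface

Orientations are given as a unit quaternion [w, x, y, z].
In Python, from bench import r gives the robot as it stands.
- The arm moves only by the shell command python3 -m handwheel 'ROWS' [FORCE]. ROWS is JSON, a list of rows, each an object of numbers: "ax", "ay", "az": the turn, a rotation vector about the tool's x, y, z in degrees; "tx", "ty", "tz": the shift along the tool's x, y, z in m; "grip": the opening, from 0 (shut) to 1 (fully open). In form: [{"ax": .., "ay": .., "az": .., "tx": .., "ty": .., "tz": .., "grip": ..}, ...]. A call has 1 to 12 rows; each row is the pose to reach, as a shift and turn from the pose commanded when the call began, along the tool's axes at that moment; what a row does not reach only later rows make up. A row lasts 1/8 s, in which the tool goes at most 62.5 mm and 10.7 degrees, less where a joint would pass 70% of its speed; a pose out of reach is approached as far as the arm can. A call with a gripper value outside its range is refused whole. The fingers move at their own pace and stop on an object; FORCE is the grip in N (left out, the last holds). Time passes only in rows, so rows that repeat a pose let the fingers close. It gives the time, the measured TCP pose, the force and the opening at its end, in the units of the state.
- r.read_state(): the state, without advancing time (a new reading comes with each control period).
- r.get_image(name): name is "scene" or "top"; returns (picture, depth): 480x640x3 uint8, red, green, blue; 480x640 float32, m along the optical axis (not along the pixel's ray), 0 where there is no reading.
- r.get_calibration(name): a dict with "intrinsics" (3x3 intrinsics, pixels), "rvec" (rotation vector, rad) and "tvec" (3), from world to camera coordinates, as OpenCV has them. Camera axes: x right, y down, z forward; pixel columns grow to the right and rows downward; lengths in m; the calibration is good to about 2 mm. A picture is of the moment at which its call begins. get_calibration takes no time and is no camera call.
- r.close_job(): hands the job in, once; it reports no verdict.
Trained networks look in the newest picture that a camera, given by its name, has taken for a name from the list of things; names that differ only in an ending like _2 or _b are one class to them, and where a whole thing is asked for, a point or a joint stands for the part that bears it (a point fixed in the world has none). Each returns a list of dicts, best first, with "confidence" (0 to 1); they miss things now and then, are a little off and sometimes report something else, mostly with a low value. They report only what shows in the picture. A call takes as long as a camera call. They do not tell look-alikes from the thing itself.
- r.search_frame(camera, name): "location" ([column, row] in pixels, amid what is visible of it).
The state is a dict: "time_s": time; "joint_pos": joint angles; "joint_vel": joint speeds; "effort": joint torques, N m; "tcp_pos": TCP position; "orientation": TCP orientation; "wrist_force": force on the tool from outside, world axes, zero at the start; "torque": the same for the moment, N m; "grip_width": opening from 0.0 (shut) to 1.0 (fully open).
Only numpy, scipy, OpenCV 4.12 (cv2) and the standard library are available. Lean on these libraries where they do the work, as an engineer would, in place of code of your own. Each camera call takes 0.05 s, during which the arm holds its last target.

## Working session

There is one attempt and no reset: what is moved stays moved. The work goes in short steps, Python scripts to look and compute and a shell command to move; the robot and the scene stay as the last step left them, time stands still between calls to the robot, and variables do not carry over. Pictures are saved under pics/ and viewed, and the job is handed in when it is done.

```bash
mkdir -p pics; ls; cat > h.py <<'E'
import numpy as np, cv2
from bench import r
def cal(n):
    c=r.get_calibration(n);K=np.array(c["intrinsics"]);R=cv2.Rodrigues(np.array(c["rvec"],float))[0];t=np.array(c["tvec"],float).ravel();return K,R,t
def cloud(n,d):
    K,R,t=cal(n);v,u=np.mgrid[:480,:640];P=np.stack([(u-K[0,2])/K[0,0]*d,(v-K[1,2])/K[1,1]*d,d],-1)
    return (P-t)@R
def ray(n,u,v,z):
    K,R,t=cal(n);d=R.T@np.linalg.inv(K)@[u,v,1];c=-R.T@t;return c+d*(z-c[2])/d[2]
def proj(n,p):
    K,R,t=cal(n);q=(R@np.atleast_2d(p).T).T+t;q=q@K.T;return q[:,:2]/q[:,2:]
def save(f,im): cv2.imwrite("pics/"+f,im[...,::-1])
E
python3 - <<'E'
from h import *
s=r.read_state();print(s)
for n in("top","scene"):
    im,d=r.get_image(n);save(n+"0.png",im);np.savez(n+"0.npz",im=im,d=d)
    for k in("spindle","spindle_grip","spindle_tip","holder","tape","dropper","petri"):
        print(n,k,[(np.round(x["location"]),round(x["confidence"],2)) for x in r.search_frame(n,k)][:3])
    K,R,t=cal(n);print(-R.T@t,R[2])
E
```

```text
pics
{'time_s': 0.0, 'joint_pos': array([ 1.0331968 ,  0.57649803,  0.02483667,  1.43792028, -0.01499427,
        1.12900333, -0.05649067]), 'joint_vel': array([ 0.00097029,  0.00081502, -0.00240402, -0.00069623,  0.00014976,
       -0.0015058 , -0.00099173]), 'effort': array([ 1.68334907e-03, -7.65745282e+01,  2.25185573e+00, -2.85965985e+01,
        1.54547801e-02,  1.25986483e-02, -7.80195194e-06]), 'tcp_pos': array([ 0.29585241, -0.60651433,  0.40386084]), 'orientation': array([-7.90381007e-04,  9.74362328e-01,  2.24983061e-01, -2.26723536e-04]), 'wrist_force': array([ 1.29543738, -0.42585055, -0.09960425]), 'torque': array([ 0.02027509, -0.01953884,  0.0338132 ]), 'grip_width': 0.9976143641662968}
top spindle [(array([420., 273.]), 0.8), (array([304., 252.]), 0.58)]
top spindle_grip [(array([423., 273.]), 0.53)]
top spindle_tip [(array([423., 272.]), 0.81)]
top holder [(array([311., 251.]), 0.93), (array([357., 289.]), 0.73), (array([470., 252.]), 0.59)]
top tape [(array([307., 255.]), 0.57)]
top dropper []
top petri [(array([391., 192.]), 0.69)]
[0.44730562 0.2547662  1.62976694] [ 0.06777417 -0.00492801 -0.99768852]
scene spindle [(array([424., 234.]), 0.6)]
scene spindle_grip [(array([426., 237.]), 0.9)]
scene spindle_tip [(array([426., 231.]), 0.95)]
scene holder [(array([385., 276.]), 0.76), (array([308., 286.]), 0.75), (array([446., 192.]), 0.62)]
scene tape [(array([312., 270.]), 0.63)]
scene dropper [(array([242., 318.]), 0.6)]
scene petri [(array([336., 202.]), 0.5)]
[-0.12071147  0.81437871  1.00263109] [ 0.52848127 -0.45328284 -0.71780374]
```

View pics/top0.png

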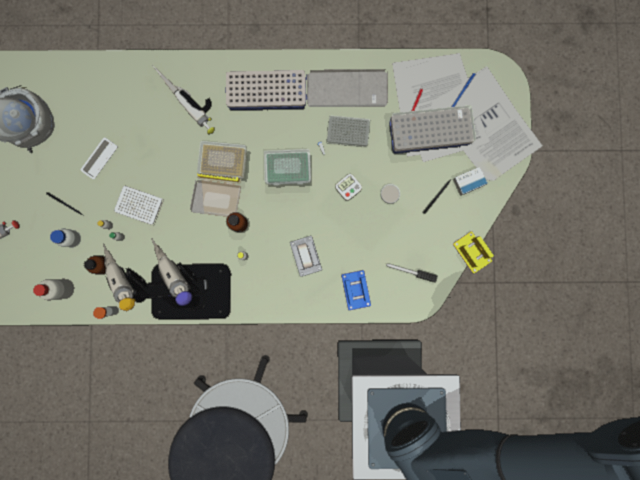

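View pics/scene0.png

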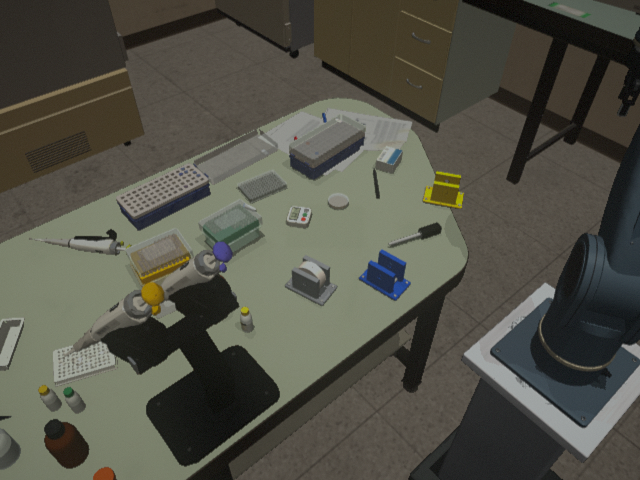

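Top: the arm's base is at the bottom. Holder candidates are grey with a white roll (305,255), blue (357,289) and yellow (473,252). Grey with the tape fits. The spindle runs from its tip at about (388,265) to its handle at about (435,277). I'll check an enlarged crop and measure.

```bash
python3 - <<'E'
from h import *
D=np.load("top0.npz");im,d=D["im"],D["d"];S=np.load("scene0.npz")
a=cv2.resize(im[225:315,280:460],None,fx=4.4,fy=4.4,interpolation=cv2.INTER_CUBIC)[:, :792]
save("crop_top.png",a)
b=cv2.resize(S["im"][200:310,270:460],None,fx=4.2,fy=4.2,interpolation=cv2.INTER_CUBIC);save("crop_scene.png",b)
print(cal("top")[0],cal("scene")[0])
for n,dd,z in(("top",d,im),("scene",S["d"],S["im"])):
    P=cloud(n,dd);dd_ok=dd>0
    # spindle region
    m=dd_ok&(P[...,2]>0.006)&(P[...,2]<0.05)&(abs(P[...,0]-0.5)<.15)&(P[...,1]<0.0)&(P[...,1]>-.25)
    print(n,m.sum(),[ (np.round(P[v,u],3).tolist(),z[v,u].tolist()) for v,u in np.argwhere(m)[::max(1,m.sum()//25)]])
    m=dd_ok&(P[...,2]>0.003)&(P[...,2]<0.1)&(abs(P[...,0]-0.55)<.12)&(P[...,1]<0.36)&(P[...,1]>.2)
    q=P[m];print("holder",m.sum(),q.min(0),q.max(0))
    t=q[q[:,2]>.055];print("top",len(t),t.mean(0))
E
```

```text
[[540.25292539   0.         321.55429075]
 [  0.         540.25292539 238.57081362]
 [  0.           0.           1.        ]] [[527.34843213   0.         317.48436451]
 [  0.         527.34843213 241.29526037]
 [  0.           0.           1.        ]]
top 1248 [([0.649, -0.006, 0.008], [177, 186, 160]), ([0.636, -0.065, 0.012], [52, 54, 50]), ([0.618, -0.169, 0.006], [180, 188, 163]), ([0.597, -0.147, 0.007], [181, 188, 164]), ([0.575, -0.198, 0.009], [167, 160, 89]), ([0.563, -0.2, 0.01], [194, 196, 70]), ([0.552, -0.199, 0.033], [101, 94, 27]), ([0.545, -0.106, 0.009], [180, 188, 163]), ([0.539, -0.107, 0.006], [181, 189, 164]), ([0.533, -0.119, 0.007], [181, 189, 163]), ([0.526, -0.201, 0.016], [204, 209, 63]), ([0.521, -0.223, 0.011], [152, 152, 46]), ([0.512, -0.172, 0.009], [190, 191, 59]), ([0.505, -0.178, 0.044], [88, 73, 22]), ([0.499, -0.23, 0.015], [168, 170, 115]), ([0.493, -0.249, 0.02], [181, 179, 129]), ([0.485, -0.19, 0.008], [193, 194, 58]), ([0.476, -0.187, 0.008], [130, 132, 117]), ([0.467, -0.209, 0.011], [198, 201, 103]), ([0.459, -0.019, 0.02], [194, 194, 192]
[... 870 characters left out ...]
 19]), ([0.502, -0.187, 0.015], [87, 76, 24]), ([0.501, -0.186, 0.013], [88, 75, 25]), ([0.499, -0.189, 0.008], [107, 96, 24]), ([0.474, -0.216, 0.007], [164, 168, 0]), ([0.476, -0.196, 0.009], [162, 151, 8]), ([0.473, -0.146, 0.006], [130, 137, 116]), ([0.458, -0.062, 0.024], [53, 55, 47]), ([0.428, -0.087, 0.026], [79, 83, 70]), ([0.441, -0.058, 0.028], [38, 38, 32]), ([0.429, -0.089, 0.013], [45, 46, 39]), ([0.437, -0.051, 0.024], [35, 38, 32]), ([0.464, -0.019, 0.016], [132, 133, 122]), ([0.445, -0.034, 0.017], [42, 44, 38]), ([0.457, -0.013, 0.015], [93, 94, 88])]
holder 1846 [0.4300651  0.20021942 0.00301568] [0.66994356 0.35996222 0.08439466]
top 678 [0.50253276 0.29952014 0.07036273]
```

View pics/crop_top.png

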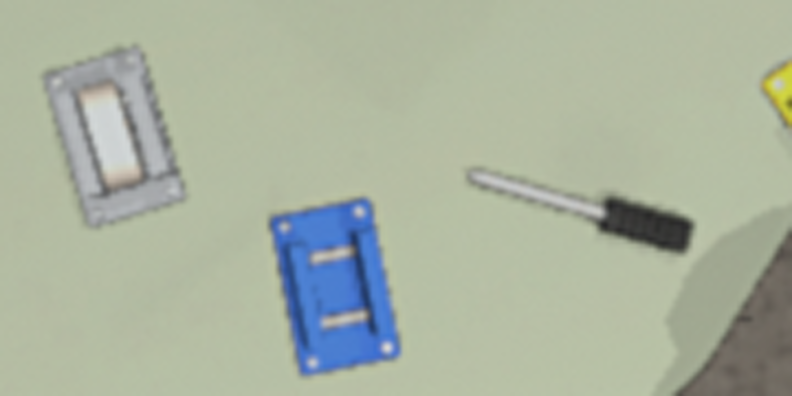

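View pics/crop_scene.png

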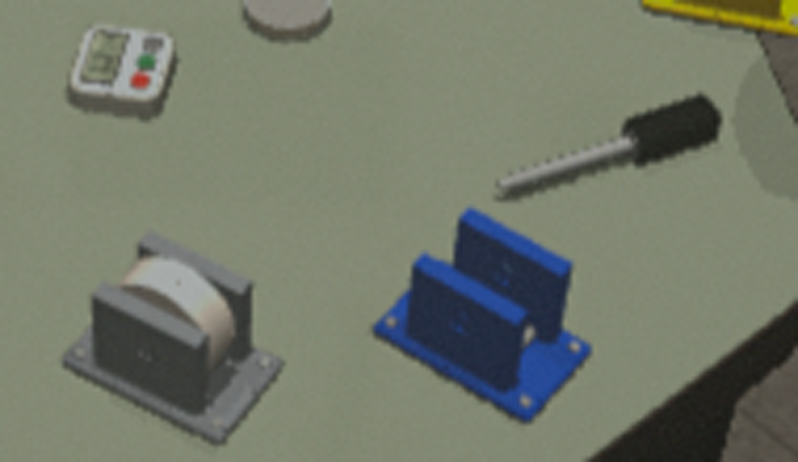

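Crop confirms it: grey holder with the roll at about (305,256) in the top image, and blue and yellow are empty. The only spindle lies at (388–437, 265–279). Next I fit models to the depth clouds.

```bash
cat >> h.py <<'E'
from scipy.optimize import least_squares
def box(p,c,h):
    q=abs(p-np.array(c))-np.array(h);return np.linalg.norm(np.maximum(q,0),axis=1)+np.minimum(q.max(1),0)
def cyly(p,c,rad,hl):
    p=p-np.array(c);q=np.stack([np.hypot(p[:,0],p[:,2])-rad,abs(p[:,1])-hl],1)
    return np.linalg.norm(np.maximum(q,0),axis=1)+np.minimum(q.max(1),0)
def sd_holder(p):
    return np.min([box(p,(0,0,.004),(.055,.035,.004)),box(p,(0,-.023,.035),(.035,.006,.035)),box(p,(0,.023,.035),(.035,.006,.035)),cyly(p,(0,0,.045),.036,.0125)],axis=0)
def sd_spin(p): # origin: grip point, y to tip
    return np.min([box(p,(0,0,0),(.012,.03,.012)),cyly(p,(0,.0735,0),.005,.0435),cyly(p,(0,.12,0),.0033,.0045)],axis=0)
def fit(pts,sd,x0,z,free_z=True):
    def tr(x):
        c,s=np.cos(x[2]),np.sin(x[2]);q=pts-np.array([x[0],x[1],z+x[3]]);return np.stack([c*q[:,0]+s*q[:,1],-s*q[:,0]+c*q[:,1],q[:,2]],1)
    f=lambda x: np.r_[np.clip(sd(tr(x)),-.01,.01), 5*x[3]]
    o=least_squares(f,list(x0)+[0],loss="soft_l1",f_scale=.001,x_scale=[.01,.01,.1,.01],diff_step=1e-4)
    return o.x,np.sqrt(np.mean(f(o.x)**2))
E
cat > fit0.py <<'E'
from h import *
C={}
for n in("top","scene"):
    D=np.load(n+"0.npz");P=cloud(n,D["d"]);ok=D["d"]>0
    C[n]=(P[ok],D["im"][ok])
    q=P[ok];b=q[(abs(q[:,0]-.5)<.2)&(abs(q[:,1]-.1)<.2)&(abs(q[:,2])<.008)];print(n,"bench z",np.median(b[:,2]),b[:,2].std())
for nm,ns in(("top",["top"]),("scene",["scene"]),("both",["top","scene"])):
    q=np.vstack([C[n][0] for n in ns])
    h=q[(np.hypot(q[:,0]-.503,q[:,1]-.297)<.085)&(q[:,2]>.005)&(q[:,2]<.1)]
    print(nm,"holder",len(h),*[np.round(a,4) for a in fit(h,sd_holder,(.503,.297,.28),0)])
    s=q[(abs(q[:,0]-.45)<.06)&(q[:,1]<.07)&(q[:,1]>-.12)&(q[:,2]>.006)&(q[:,2]<.04)]
    print(nm,"spin",len(s),*[np.round(a,4) for a in fit(s,sd_spin,(.44,-.06,-.27),.012)])
E
python3 fit0.py
```

```text
top bench z 0.0004482263290048886 0.003473159846630097
scene bench z 0.0005437847613414296 0.0023142745906355624
top holder 967 [0.506  0.2966 0.2233 0.0018] 0.0046
top spin 465 [ 0.4454 -0.0616 -0.275   0.0025] 0.0064
scene holder 1479 [0.5089 0.2954 0.2918 0.0009] 0.0018
scene spin 370 [ 0.4461 -0.065  -0.2801  0.0012] 0.0025
both holder 2446 [0.5086 0.2953 0.2905 0.0011] 0.0033
both spin 835 [ 0.4459 -0.0647 -0.2671  0.0019] 0.0051
```

```bash
cat >> h.py <<'E'
def T(x,z,p):
    c,s=np.cos(x[2]),np.sin(x[2]);p=np.atleast_2d(p);return np.stack([x[0]+c*p[:,0]-s*p[:,1],x[1]+s*p[:,0]+c*p[:,1],z+p[:,2]],1)
def bx(c,h):
    g=np.array([[i,j,k] for i in(-1,1) for j in(-1,1) for k in(-1,1)])*np.array(h)+np.array(c)
    return [(g[a],g[b]) for a in range(8) for b in range(a+1,8) if bin(a^b).count("1")==1]
H_E=bx((0,0,.004),(.055,.035,.004))+bx((0,-.023,.035),(.035,.006,.035))+bx((0,.023,.035),(.035,.006,.035))
S_E=bx((0,0,0),(.012,.03,.012))+[(np.array([s*.005,.03,0]),np.array([s*.005,.116,0])) for s in(-1,1)]+[(np.array([s*.005,.116,0]),np.array([s*.0022,.125,0])) for s in(-1,1)]
def overlay(n,im,items,win,f,name):
    u0,u1,v0,v1=win;a=np.ascontiguousarray(cv2.resize(im[v0:v1,u0:u1],None,fx=f,fy=f,interpolation=cv2.INTER_CUBIC))
    for x,z,E,col in items:
        for p,q in E:
            k=proj(n,T(x,z,[p,q]));k=((k+.5-[u0,v0])*f*16).astype(int)
            cv2.line(a,tuple(map(int,k[0])),tuple(map(int,k[1])),col,1,cv2.LINE_AA,4)
    save(name,a)
E
python3 - <<'E'
from h import *
for n,w,w2 in(("top",(285,325,230,282),(380,445,255,290)),("scene",(280,345,250,305),(380,450,215,255))):
    im=np.load(n+"0.npz")["im"]
    it=[((.5086,.2953,.2905),0,H_E,(255,0,0)),((.4459,-.0647,-.2700),.012,S_E,(255,0,0))]
    overlay(n,im,it,w,9,n+"_ovh.png");overlay(n,im,it,w2,9,n+"_ovs.png")
a=[cv2.imread(f"pics/{n}_ov{k}.png") for n,k in(("top","h"),("scene","h"),("top","s"),("scene","s"))]
H=600;c=np.zeros((560,800,3),np.uint8)
def put(i,x,y,w,h):
    s=min(w/i.shape[1],h/i.shape[0]);j=cv2.resize(i,None,fx=s,fy=s);c[y:y+j.shape[0],x:x+j.shape[1]]=j
put(a[0],0,0,340,340);put(a[1],400,0,400,340);put(a[2],0,345,400,215);put(a[3],400,345,400,215);cv2.imwrite("pics/ov.png",c)
E
```

```text
(no output)
```

View pics/ov.png

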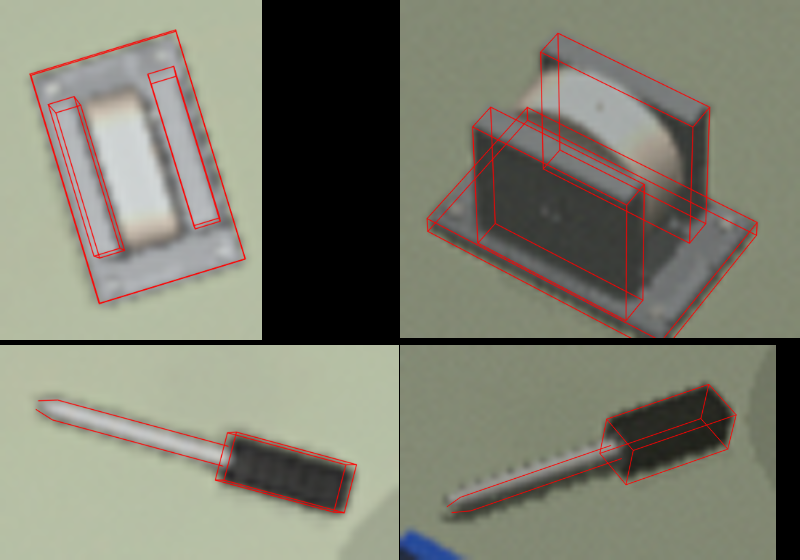

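Holder overlay is tight in both views: (0.5086, 0.2953), yaw 0.29. The spindle model sits about 1.5–2 mm too far toward +y, so I use grip ≈ (0.4455, -0.0662), yaw -0.27. Next is the approach move.

```bash
cat >> h.py <<'E'
from scipy.spatial.transform import Rotation as Ro
def rel(pos,yaw):
    "yaw: world heading (rad) of tool x, tool down"
    s=r.read_state();q=s["orientation"];R=Ro.from_quat([q[1],q[2],q[3],q[0]])
    c,n=np.cos(yaw),np.sin(yaw);G=Ro.from_matrix(np.array([[c,n,0],[n,-c,0],[0,0,-1]]))
    sh=R.inv().apply(np.array(pos)-s["tcp_pos"]);rv=np.degrees((R.inv()*G).as_rotvec())
    print("t",np.round(sh,4),"a",np.round(rv,2),"grip",round(s["grip_width"],3),"t=",round(s["time_s"],2))
E
python3 - <<'E'
from h import *
rel((.4455,-.0662,.26),np.pi/2-.27)
print(ray("top",357,289,.0))
E
```

```text
t [ 0.3714 -0.4202  0.1447] a [ -0.     0.   -48.52] grip 1.002 t= 0.8
[0.40557482 0.14098752 0.        ]
```

```bash
python3 -m handwheel '[{"tx":0.031,"ty":-0.035,"az":-4,"grip":1},{"tx":0.062,"ty":-0.07,"az":-8,"grip":1},{"tx":0.093,"ty":-0.105,"az":-12,"grip":1},{"tx":0.124,"ty":-0.14,"az":-16,"grip":1},{"tx":0.155,"ty":-0.175,"az":-20,"grip":1},{"tx":0.186,"ty":-0.21,"az":-24,"grip":1},{"tx":0.217,"ty":-0.245,"az":-28,"tz":0.02,"grip":1},{"tx":0.248,"ty":-0.28,"az":-32,"tz":0.04,"grip":1},{"tx":0.279,"ty":-0.315,"az":-36,"tz":0.07,"grip":1},{"tx":0.31,"ty":-0.35,"az":-40,"tz":0.1,"grip":1},{"tx":0.341,"ty":-0.385,"az":-44,"tz":0.12,"grip":1},{"tx":0.3714,"ty":-0.4202,"az":-48.5,"tz":0.1447,"grip":1}]' 60
python3 -c "
from h import *
rel((.4455,-.0662,.26),np.pi/2-.27)"
```

```text
t [ 0.3714 -0.4202  0.1447] a [ -0.     0.   -48.52] grip 1.002 t= 0.8invalid input
```

```bash
python3 -m handwheel '[{"ax":0,"ay":0,"az":-4,"tx":0.031,"ty":-0.035,"tz":0,"grip":1},{"ax":0,"ay":0,"az":-8,"tx":0.062,"ty":-0.07,"tz":0,"grip":1},{"ax":0,"ay":0,"az":-12,"tx":0.093,"ty":-0.105,"tz":0,"grip":1},{"ax":0,"ay":0,"az":-16,"tx":0.124,"ty":-0.14,"tz":0,"grip":1},{"ax":0,"ay":0,"az":-20,"tx":0.155,"ty":-0.175,"tz":0,"grip":1},{"ax":0,"ay":0,"az":-24,"tx":0.186,"ty":-0.21,"tz":0,"grip":1},{"ax":0,"ay":0,"az":-28,"tx":0.217,"ty":-0.245,"tz":0.02,"grip":1},{"ax":0,"ay":0,"az":-32,"tx":0.248,"ty":-0.28,"tz":0.04,"grip":1},{"ax":0,"ay":0,"az":-36,"tx":0.279,"ty":-0.315,"tz":0.07,"grip":1},{"ax":0,"ay":0,"az":-40,"tx":0.31,"ty":-0.35,"tz":0.1,"grip":1},{"ax":0,"ay":0,"az":-44,"tx":0.341,"ty":-0.385,"tz":0.12,"grip":1},{"ax":0,"ay":0,"az":-48.5,"tx":0.3714,"ty":-0.4202,"tz":0.1447,"grip":1}]' 60
python3 -c "
from h import *
rel((.4455,-.0662,.26),np.pi/2-.27)"
```

```text
time_s: 2.3
tcp_pos: [0.4461, -0.0649, 0.2597]
orientation: [0.0, 0.795, 0.606, 0.001]
wrist_force: [1.7, -1.3, -0.7]
grip_width: 1.001
t [-0.0014 -0.0003 -0.0003] a [ 0.09 -0.02  0.08] grip 1.001 t= 2.3
```

```bash
python3 -m handwheel '[{"ax":0,"ay":0,"az":0,"tx":-0.001,"ty":0,"tz":0.03,"grip":1},{"ax":0,"ay":0,"az":0,"tx":-0.001,"ty":0,"tz":0.055,"grip":1},{"ax":0,"ay":0,"az":0,"tx":-0.001,"ty":0,"tz":0.075,"grip":1},{"ax":0,"ay":0,"az":0,"tx":-0.001,"ty":0,"tz":0.084,"grip":1},{"ax":0,"ay":0,"az":0,"tx":-0.001,"ty":0,"tz":0.084,"grip":1}]'
python3 - <<'E'
from h import *
im,d=r.get_image("scene");save("pre_s.png",cv2.resize(im[180:280,370:480],None,fx=6,fy=6,interpolation=cv2.INTER_CUBIC))
E
```

```text
time_s: 2.92
tcp_pos: [0.4453, -0.0671, 0.1758]
orientation: [-0.0, 0.796, 0.605, -0.0]
wrist_force: [-0.4, -0.2, 0.6]
grip_width: 1.0
```

View pics/pre_s.png

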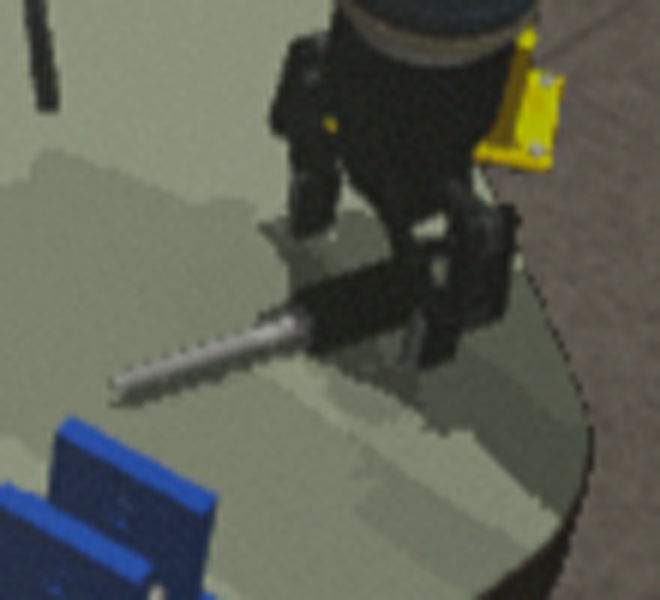

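The fingers straddle the handle (image ≈ (430,232)), clear on both sides. Closing.

```bash
python3 -m handwheel '[{"ax":0,"ay":0,"az":0,"tx":0,"ty":0,"tz":0,"grip":0.6},{"ax":0,"ay":0,"az":0,"tx":0,"ty":0,"tz":0,"grip":0.4},{"ax":0,"ay":0,"az":0,"tx":0,"ty":0,"tz":0,"grip":0.2},{"ax":0,"ay":0,"az":0,"tx":0,"ty":0,"tz":0,"grip":0},{"ax":0,"ay":0,"az":0,"tx":0,"ty":0,"tz":0,"grip":0},{"ax":0,"ay":0,"az":0,"tx":0,"ty":0,"tz":0,"grip":0},{"ax":0,"ay":0,"az":0,"tx":0,"ty":0,"tz":0,"grip":0},{"ax":0,"ay":0,"az":0,"tx":0,"ty":0,"tz":0,"grip":0}]' 70
python3 -c "
from h import *
rel((.4455,-.0662,.30),np.pi/2-.27)"
```

```text
time_s: 3.98
tcp_pos: [0.4453, -0.0672, 0.1765]
orientation: [0.0, 0.796, 0.605, 0.0]
wrist_force: [-1.3, -0.3, 8.7]
grip_width: 0.263
t [ 0.001  -0.     -0.1235] a [ 0.05 -0.   -0.04] grip 0.263 t= 3.98
```

```bash
python3 -m handwheel '[{"ax":0,"ay":0,"az":0,"tx":0,"ty":0,"tz":-0.015,"grip":0},{"ax":0,"ay":0,"az":0,"tx":0,"ty":0,"tz":-0.04,"grip":0},{"ax":0,"ay":0,"az":0,"tx":0,"ty":0,"tz":-0.075,"grip":0},{"ax":0,"ay":0,"az":0,"tx":0,"ty":0,"tz":-0.11,"grip":0},{"ax":0,"ay":0,"az":0,"tx":0,"ty":0,"tz":-0.124,"grip":0}]'
python3 -c "
from h import *
rel((.5616,.118,.2800),np.pi/2+.29)"
```

```text
time_s: 4.6
tcp_pos: [0.4453, -0.0672, 0.3018]
orientation: [0.001, 0.796, 0.605, 0.001]
wrist_force: [0.3, 0.5, -1.4]
grip_width: 0.266
t [0.2096 0.0624 0.0221] a [ 1.400e-01  2.000e-02 -3.213e+01] grip 0.266 t= 4.6
```

```bash
python3 -m handwheel '[{"ax":0,"ay":0,"az":-3,"tx":0.02,"ty":0.006,"tz":0,"grip":0},{"ax":0,"ay":0,"az":-7,"tx":0.05,"ty":0.015,"tz":0.003,"grip":0},{"ax":0,"ay":0,"az":-12,"tx":0.08,"ty":0.024,"tz":0.006,"grip":0},{"ax":0,"ay":0,"az":-17,"tx":0.11,"ty":0.033,"tz":0.01,"grip":0},{"ax":0,"ay":0,"az":-22,"tx":0.145,"ty":0.043,"tz":0.014,"grip":0},{"ax":0,"ay":0,"az":-27,"tx":0.18,"ty":0.054,"tz":0.018,"grip":0},{"ax":0.1,"ay":0,"az":-30.5,"tx":0.2,"ty":0.06,"tz":0.022,"grip":0},{"ax":0.1,"ay":0,"az":-32.1,"tx":0.2096,"ty":0.0624,"tz":0.022,"grip":0},{"ax":0.1,"ay":0,"az":-32.1,"tx":0.2096,"ty":0.0624,"tz":0.022,"grip":0}]'
python3 - <<'E'
from h import *
rel((.5616,.118,.2105),np.pi/2+.29)
it=[((.5086,.2953,.2905),0,H_E,(255,0,0)),((.5616,.118,.29),.28-.1645,S_E,(255,0,0))]
for n,w in(("top",(290,390,220,280)),("scene",(280,410,190,290))):
    im,d=r.get_image(n);np.savez(n+"1.npz",im=im,d=d);overlay(n,im,it,w,6,n+"_1.png")
E
```

```text
time_s: 5.72
tcp_pos: [0.5612, 0.1181, 0.2777]
orientation: [-0.001, 0.598, 0.802, -0.001]
wrist_force: [0.5, -0.1, -0.8]
grip_width: 0.266
t [-0.0002  0.0005  0.0672] a [-0.14 -0.03 -0.01] grip 0.266 t= 5.72
```

View pics/top_1.png

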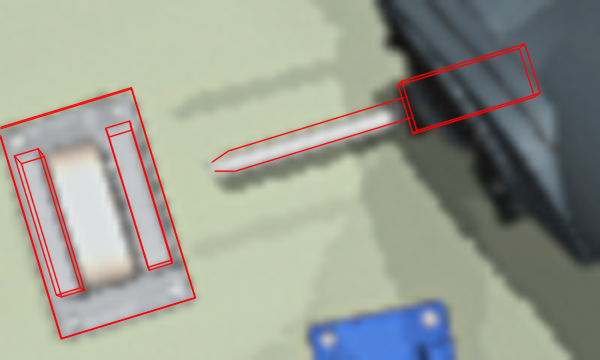

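View pics/scene_1.png

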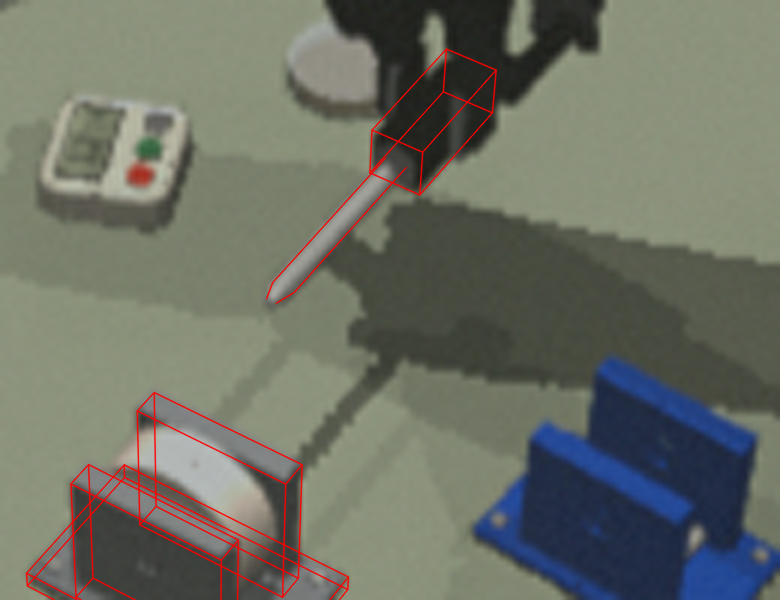

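The model predicted from the gripper pose nearly matches: tip at about (326,247) top and (325,239) scene. I'll measure the shaft line against it in both views.

```bash
cat >> h.py <<'E'
def shaftcentres(n,im,x,z,pitch=0,off=(0,0)):
    "lateral centre offset (mm) of the bright shaft from the modelled axis, at stations along it"
    g=cv2.cvtColor(im,cv2.COLOR_RGB2GRAY).astype(np.float32);sat=(im.max(2).astype(int)-im.min(2)).astype(np.float32)
    out=[]
    for s in np.arange(.040,.112,.006):
        p=T(x,z,[[0,s,0],[0,s+.001,0]]);k=proj(n,p);dr=(k[1]-k[0])/np.linalg.norm(k[1]-k[0]);nn=np.array([-dr[1],dr[0]])
        K,R,t=cal(n);dep=(R@p[0]+t)[2];mm=dep/K[0,0]*1000
        o=np.arange(-5,5.01,.1);q=(k[0]+o[:,None]*nn).astype(np.float32)
        S=cv2.remap(sat,q[:,0][None],q[:,1][None],cv2.INTER_LINEAR)[0]
        G=cv2.remap(g,q[:,0][None],q[:,1][None],cv2.INTER_LINEAR)[0]
        out.append((s,nn,mm,o,S,G))
    return out
E
python3 - <<'E'
from h import *
for n in("top","scene"):
    im=np.load(n+"1.npz")["im"]
    for s,nn,mm,o,S,G in shaftcentres(n,im,(.5612,.1181,.2905),.2777-.1645):
        print(n,round(s,3),np.round(nn,2),round(mm,2),"S",S[::5].astype(int),"G",G[::5].astype(int))
E
```

```text
top 0.04 [-0.29 -0.96] 2.81 S [15 13 12 10  8  6  4  4  3  3  3  3  6  8 11 13 14 16 18 21 23] G [115  99  91  83  93 107 136 168 186 201 182 155 133 113 104 100 103 113
 129 148 163]
top 0.046 [-0.29 -0.96] 2.81 S [20 17 14 11  9  7  5  4  4  4  5  7 11 15 20 24 24 24 24 24 24] G [147 124 101  98 101 129 162 189 212 214 203 183 161 149 153 161 165 168
 169 170 171]
top 0.052 [-0.29 -0.96] 2.81 S [18 15 13 11  9  7  5  5  4  3  4  6 10 17 23 24 25 25 25 25 24] G [138 112  97  90 101 124 152 187 209 213 207 186 169 166 166 171 175 174
 174 173 173]
top 0.058 [-0.29 -0.96] 2.81 S [18 16 14 12 10  7  5  2  2  2  3  5 12 20 23 26 27 27 26 26 26] G [134 115 104 100 111 127 160 189 204 216 201 186 179 175 182 189 188 187
 188 189 190]
top 0.064 [-0.29 -0.96] 2.81 S [26 23 20 17 14 10  6  4  3  3  4  8 14 20 26 29 29 28 27 27 27] G [177 155 134 127 124 143 163 189 214 214 208 194 178 180 189 194 198 199
 199 198 198]
top 0.07 [-0.29 -0.96] 2.81 S [23 20 19 18 14 10  6  3  3  3  4  7 13 20 26 28 29 28 28 28 27] G [160 137 127 120 125 134 158 186 204 214 208 193 184 185 190 196 199 199
 199 1
[... 3026 characters left out ...]
 17 16 13  9  6  4  5  5  5  7  9 12 16 19 20 20 20] G [108 109 108 111 107  96  81  85  97 114 131 145 155 151 141 129 125 123
 124 123 123]
scene 0.1 [-0.74 -0.67] 2.38 S [19 20 20 20 20 19 15 11  7  6  5  6  6  6  7 11 15 18 19 19 19] G [124 124 124 124 123 118 107  98  99 114 131 146 151 152 144 133 125 123
 123 122 123]
scene 0.106 [-0.74 -0.67] 2.37 S [19 19 19 19 20 18 15 11  8  6  6  6  6  6  8 10 14 18 20 20 19] G [121 121 121 122 122 118 108  99 101 110 128 142 154 154 143 126 121 121
 123 123 122]
scene 0.112 [-0.74 -0.67] 2.37 S [20 21 20 20 19 18 15 11  7  5  5  6  6  6  6 10 15 19 20 20 20] G [123 124 124 124 123 119 111 102 101 110 127 142 153 154 145 130 120 118
 121 123 123]
```

Offsets are about 1 mm or less in both views, inside the 3 mm clearance. Lowering to the axis height.

```bash
python3 -m handwheel '[{"ax":-0.1,"ay":0,"az":0,"tx":0,"ty":0.001,"tz":0.02,"grip":0},{"ax":-0.1,"ay":0,"az":0,"tx":0,"ty":0.001,"tz":0.045,"grip":0},{"ax":-0.1,"ay":0,"az":0,"tx":0,"ty":0.001,"tz":0.062,"grip":0},{"ax":-0.1,"ay":0,"az":0,"tx":0,"ty":0.001,"tz":0.067,"grip":0},{"ax":-0.1,"ay":0,"az":0,"tx":0,"ty":0.001,"tz":0.067,"grip":0}]'
python3 - <<'E'
from h import *
rel((.5616,.118,.2105),np.pi/2+.29)
s=r.read_state();p=s["tcp_pos"]
h=(.5086,.2953,.2905)
x=(p[0],p[1],.29)
AX=[(np.array([0,-.06,.046]),np.array([0,.03,.046]))]
HO=[]
for y in(-.029,):
    a=np.linspace(0,2*np.pi,25);c=np.stack([.008*np.cos(a),0*a+y,.046+.008*np.sin(a)],1);HO+=list(zip(c[:-1],c[1:]))
it=[(h,0,HO,(255,255,0)),(h,0,AX,(0,255,0)),(x,p[2]-.1645,S_E,(255,0,0))]
for n,w in(("top",(290,370,225,275)),("scene",(280,390,200,290))):
    im,d=r.get_image(n);np.savez(n+"2.npz",im=im,d=d);overlay(n,im,it,w,7 if n=="scene" else 10,n+"_2.png")
    for s_,nn,mm,o,S,G in shaftcentres(n,im,x,p[2]-.1645)[::3]:
        print(n,round(s_,3),"S",S[::5].astype(int),"G",G[::5].astype(int))
E
```

```text
time_s: 6.45
tcp_pos: [0.5623, 0.1183, 0.2112]
orientation: [-0.0, 0.598, 0.802, 0.0]
wrist_force: [0.7, -0.4, -1.2]
grip_width: 0.266
t [-0.0001 -0.0007  0.0007] a [ 0.   -0.02 -0.04] grip 0.266 t= 6.45
top 0.04 S [20 20 18 15 11  7  5  3  3  3  3  4  6  9 12 14 15 15 16 17 18] G [154 150 131 109  97  89 100 124 145 159 159 140 120 107 101 105 110 114
 118 126 135]
top 0.058 S [24 24 23 21 16 11  7  4  3  2  4  6 12 19 22 25 25 25 25 25 25] G [174 169 157 143 134 132 158 185 201 217 206 191 179 170 170 173 174 174
 174 174 176]
top 0.076 S [26 26 26 23 19 13  7  3  3  3  4  6 12 18 21 25 25 25 25 25 25] G [187 183 179 167 150 147 157 177 203 215 208 197 180 168 171 176 177 176
 176 175 179]
top 0.094 S [26 26 25 23 20 14  8  6  5  4  3  6 10 17 24 27 27 26 25 25 25] G [186 183 178 160 140 139 141 169 200 210 213 202 185 181 185 185 181 178
 176 176 180]
top 0.112 S [27 27 27 26 22 15  9  5  2  2  3  7 11 19 26 27 27 26 25 25 25] G [187 188 184 174 159 140 139 161 186 203 212 200 188 188 189 187 183 178
 174 176 179]
scene 0.04 S [11 11 11 10  9 10  9  7  5  4  5  5  5  5  5  5  6  8 10 11 12] G [ 65  64  65  63  63  64  65  68  78  97 115 128 135 131 116  93  79  71
  70  71  72]
scene 0.058 S [11 10 10 10 10 10  9  7  5  5  5  6  7  7  7  9 13 17 20 20 19] G [ 66  64  64  64  63  63  63  71  86 108 129 146 157 157 147 132 120 121
 123 124 123]
scene 0.076 S [18 19 18 19 19 19 19 15 11  7  6  5  6  7  8 11 14 18 19 20 20] G [121 125 120 121 123 120 122 114 109 114 129 146 154 157 151 138 128 124
 124 125 125]
scene 0.094 S [22 22 22 22 21 21 19 15 10  6  5  5  6  7  9 11 15 20 22 22 23] G [144 144 140 135 130 126 119 108 101 103 120 138 152 155 153 144 137 136
 139 142 143]
scene 0.112 S [22 22 22 21 20 20 19 18 12  7  5  5  6  5  6  8 14 18 21 22 23] G [142 142 139 135 131 127 124 116 106 105 118 133 147 153 151 146 141 141
 143 143 143]
```

View pics/top_2.png

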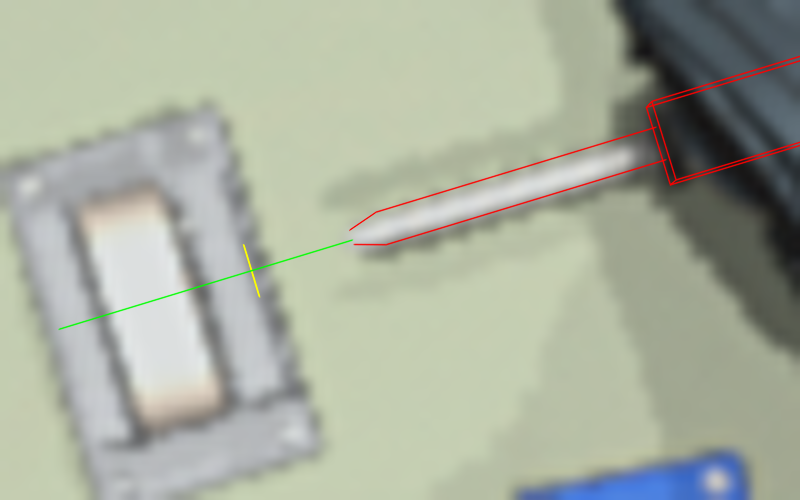

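View pics/scene_2.png

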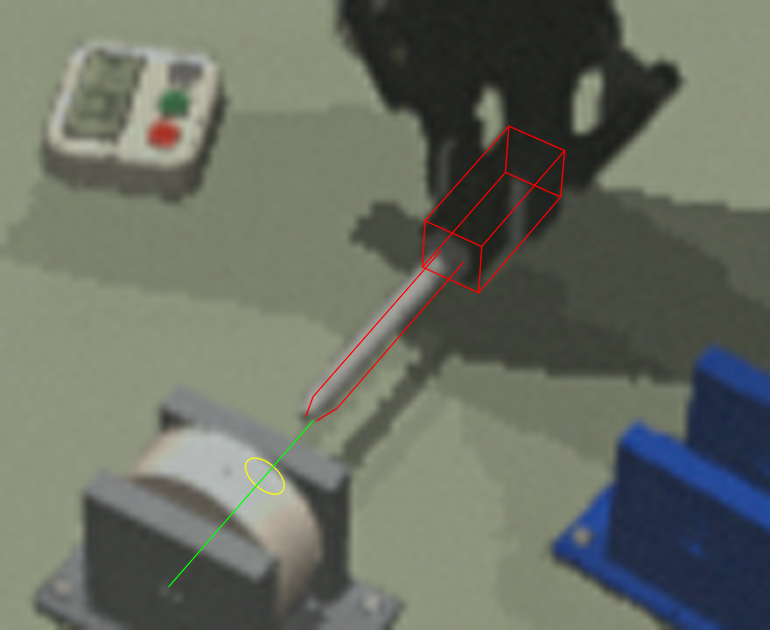

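```bash
python3 - <<'E'
from h import *
p=r.read_state()["tcp_pos"];x=(p[0],p[1],.29);z=p[2]-.1645
A=[];b=[]
for n,off in(("top",-.35),("scene",.9)):
    k=proj(n,T(x,z,[[0,.11,0],[0,.111,0],[.001,.11,0],[0,.11,.001]]));d=k[1]-k[0];d/=np.linalg.norm(d);nn=np.array([-d[1],d[0]])
    A.append([(k[2]-k[0])@nn,(k[3]-k[0])@nn]);b.append(off)
print(A,np.linalg.solve(A,b),"mm lateral(holder x), up")
# fit clouds relative
for n in("top","scene"):
    D=np.load(n+"2.npz");P=cloud(n,D["d"]);ok=D["d"]>0;q=P[ok]
    h=q[(np.hypot(q[:,0]-.5086,q[:,1]-.2953)<.072)&(q[:,2]>.03)&(q[:,2]<.1)]
    print(n,"holder",np.round(fit(h,sd_holder,(.5086,.2953,.29),0)[0],4))
    c,s=np.cos(.29),np.sin(.29);l=np.stack([c*(q[:,0]-x[0])+s*(q[:,1]-x[1]),-s*(q[:,0]-x[0])+c*(q[:,1]-x[1]),q[:,2]-z],1)
    m=(abs(l[:,0])<.009)&(l[:,1]>.04)&(l[:,1]<.118)&(abs(l[:,2])<.012);L=l[m]
    print(m.sum(),[(round(a,3),np.round(np.median(L[abs(L[:,1]-a)<.013],0)*1000,1)) for a in(.053,.079,.105)])
    print("shaft",np.round(fit(l[m],sd_spin,(0,0,0),0)[0],4))
E
```

```text
[[np.float64(0.3406083586312105), np.float64(0.015376837961731967)], [np.float64(0.36680167463111596), np.float64(0.1750861656647152)]] [-1.39121272  8.05488629] mm lateral(holder x), up
top holder [0.5065 0.2954 0.2981 0.0014]
87 [(0.053, array([-1.2, 52.8,  4.9])), (0.079, array([-1.8, 77.9,  3.7])), (0.105, array([ -1.4, 104. ,   3.7]))]
shaft [-0.0032 -0.0006 -0.0281  0.0008]
scene holder [0.5089 0.2956 0.2936 0.0008]
102 [(0.053, array([-0.7, 53.5,  4. ])), (0.079, array([-0.8, 78.6,  4.7])), (0.105, array([ -0.7, 104.5,   4.1]))]
shaft [ 0.0007 -0.0003 -0.0043  0.0006]
```

Relative to the holder, the shaft is off by about +0.5 mm sideways and about 0 in height. The top camera's -1.4 mm shift appears in its holder fit too. I correct by -0.7 mm and enter the first cheek.

```bash
python3 -m handwheel '[{"ax":0,"ay":0,"az":0,"tx":0.005,"ty":-0.0007,"tz":0.0007,"grip":0},{"ax":0,"ay":0,"az":0,"tx":0.015,"ty":-0.0007,"tz":0.0007,"grip":0},{"ax":0,"ay":0,"az":0,"tx":0.023,"ty":-0.0007,"tz":0.0007,"grip":0},{"ax":0,"ay":0,"az":0,"tx":0.029,"ty":-0.0007,"tz":0.0007,"grip":0},{"ax":0,"ay":0,"az":0,"tx":0.034,"ty":-0.0007,"tz":0.0007,"grip":0},{"ax":0,"ay":0,"az":0,"tx":0.038,"ty":-0.0007,"tz":0.0007,"grip":0},{"ax":0,"ay":0,"az":0,"tx":0.042,"ty":-0.0007,"tz":0.0007,"grip":0},{"ax":0,"ay":0,"az":0,"tx":0.042,"ty":-0.0007,"tz":0.0007,"grip":0}]'
python3 - <<'E'
from h import *
s=r.read_state();p=s["tcp_pos"];c,n=np.cos(.2905),np.sin(.2905);e=p-[.5086,.2953,0];print("holder frame",c*e[0]+n*e[1],-n*e[0]+c*e[1],p[2],s["torque"])
rel((.5086+.059*n,.2953-.059*c,.2105),np.pi/2+.2905)
for q,w in(("top",(290,370,225,275)),("scene",(280,390,200,290))):
    im,d=r.get_image(q);overlay(q,im,[],w,7 if q=="scene" else 10,q+"_3.png")
E
```

```text
time_s: 7.55
tcp_pos: [0.5495, 0.1588, 0.2103]
orientation: [-0.0, 0.597, 0.802, 0.0]
wrist_force: [-1.0, -1.6, 0.0]
grip_width: 0.266
holder frame 7.117836187452153e-05 -0.1424722681465377 0.21033747917075482 [-0.02613265 -0.0131707  -0.00842544]
t [ 0.0835 -0.0001 -0.0001] a [ 0.01 -0.04 -0.02] grip 0.266 t= 7.55
```

View pics/scene_3.png

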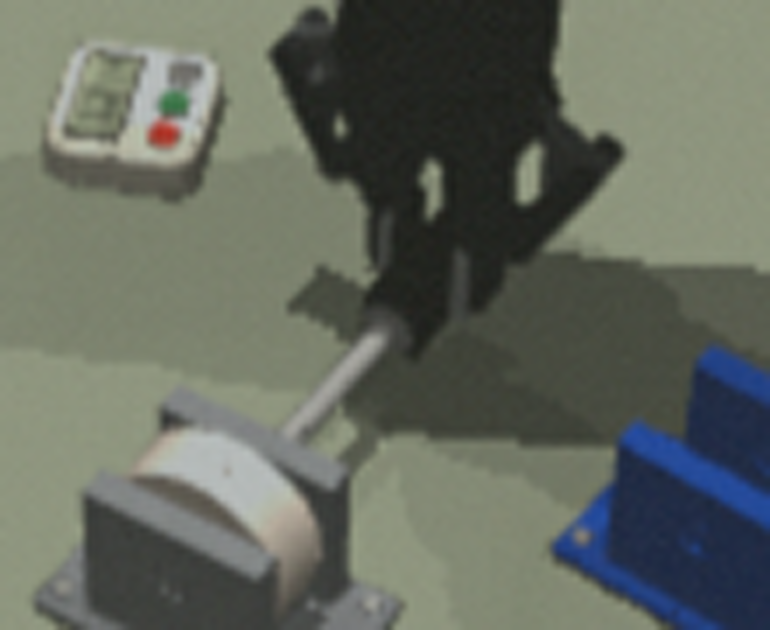

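View pics/top_3.png

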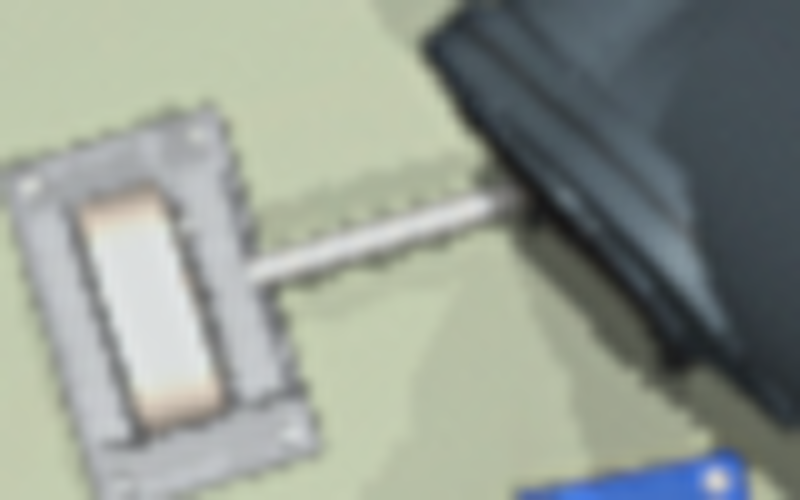

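The tip is about 11 mm into the near cheek (top image ≈ (315,252)) with no contact force. Continuing through the core to the far cheek.

```bash
python3 -m handwheel '[{"ax":0,"ay":0,"az":0,"tx":0.005,"ty":0,"tz":0,"grip":0},{"ax":0,"ay":0,"az":0,"tx":0.011,"ty":0,"tz":0,"grip":0},{"ax":0,"ay":0,"az":0,"tx":0.017,"ty":0,"tz":0,"grip":0},{"ax":0,"ay":0,"az":0,"tx":0.023,"ty":0,"tz":0,"grip":0},{"ax":0,"ay":0,"az":0,"tx":0.029,"ty":0,"tz":0,"grip":0},{"ax":0,"ay":0,"az":0,"tx":0.033,"ty":0,"tz":0,"grip":0},{"ax":0,"ay":0,"az":0,"tx":0.037,"ty":0,"tz":0,"grip":0},{"ax":0,"ay":0,"az":0,"tx":0.041,"ty":0,"tz":0,"grip":0},{"ax":0,"ay":0,"az":0,"tx":0.045,"ty":0,"tz":0,"grip":0},{"ax":0,"ay":0,"az":0,"tx":0.049,"ty":0,"tz":0,"grip":0},{"ax":0,"ay":0,"az":0,"tx":0.049,"ty":0,"tz":0,"grip":0}]'
python3 - <<'E'
from h import *
s=r.read_state();p=s["tcp_pos"];c,n=np.cos(.2905),np.sin(.2905);e=p-[.5086,.2953,0];print("holder frame",c*e[0]+n*e[1],-n*e[0]+c*e[1],p[2],s["torque"])
rel((.5086+.059*n,.2953-.059*c,.2105),np.pi/2+.2905)
for q,w in(("scene",(280,390,200,290)),):
    im,d=r.get_image(q);overlay(q,im,[],w,7 if q=="scene" else 10,q+"_4.png")
E
```

```text
time_s: 9.02
tcp_pos: [0.5354, 0.2059, 0.2104]
orientation: [-0.0, 0.597, 0.802, 0.0]
wrist_force: [0.2, -0.6, -0.3]
grip_width: 0.262
holder frame 9.436441389525096e-05 -0.0933790227962554 0.21038193047171874 [-0.01570927  0.00952641  0.01145841]
t [ 0.0344 -0.0001 -0.0001] a [ 0.01 -0.04 -0.01] grip 0.262 t= 9.03
```

View pics/scene_4.png

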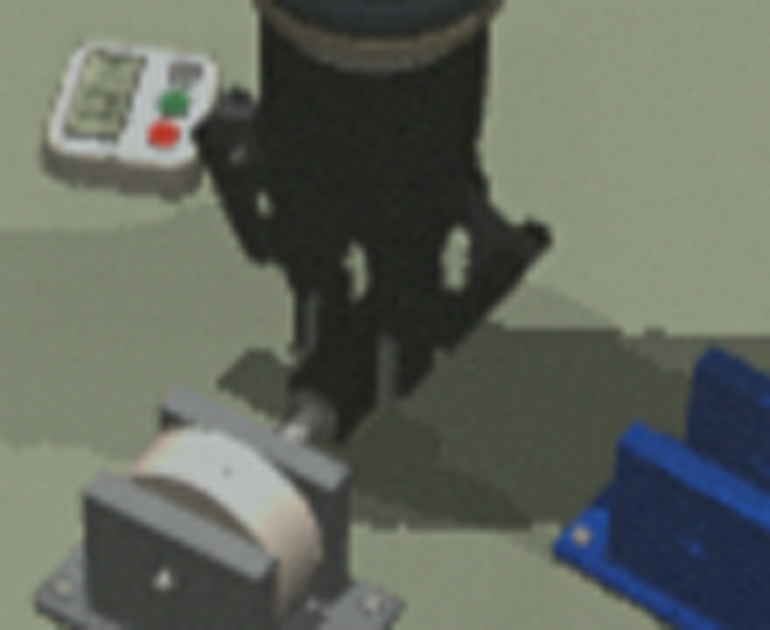

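The tip shows in the far hole at scene ≈ (303,282), with no force. Pushing home.

```bash
python3 -m handwheel '[{"ax":0,"ay":0,"az":0,"tx":0.005,"ty":0,"tz":0,"grip":0},{"ax":0,"ay":0,"az":0,"tx":0.011,"ty":0,"tz":0,"grip":0},{"ax":0,"ay":0,"az":0,"tx":0.017,"ty":0,"tz":0,"grip":0},{"ax":0,"ay":0,"az":0,"tx":0.023,"ty":0,"tz":0,"grip":0},{"ax":0,"ay":0,"az":0,"tx":0.027,"ty":0,"tz":0,"grip":0},{"ax":0,"ay":0,"az":0,"tx":0.030,"ty":0,"tz":0,"grip":0},{"ax":0,"ay":0,"az":0,"tx":0.032,"ty":0,"tz":0,"grip":0},{"ax":0,"ay":0,"az":0,"tx":0.032,"ty":0,"tz":0,"grip":0}]'
python3 -m handwheel '[{"ax":0,"ay":0,"az":0,"tx":0.001,"ty":0,"tz":0,"grip":0},{"ax":0,"ay":0,"az":0,"tx":0.0015,"ty":0,"tz":0,"grip":0},{"ax":0,"ay":0,"az":0,"tx":0.0015,"ty":0,"tz":0,"grip":0}]'
```

```text
time_s: 10.07
tcp_pos: [0.5264, 0.2362, 0.2104]
orientation: [-0.0, 0.598, 0.802, 0.0]
wrist_force: [0.8, 0.4, -1.8]
grip_width: 0.264
time_s: 10.45
tcp_pos: [0.5261, 0.2371, 0.2103]
orientation: [0.0, 0.598, 0.802, -0.0]
wrist_force: [1.2, -1.9, -1.1]
grip_width: 0.263
```

```bash
for i in 1 ; do python3 -m handwheel '[{"ax":0,"ay":0,"az":0,"tx":0.001,"ty":0,"tz":0,"grip":0},{"ax":0,"ay":0,"az":0,"tx":0.0015,"ty":0,"tz":0,"grip":0},{"ax":0,"ay":0,"az":0,"tx":0.0015,"ty":0,"tz":0,"grip":0}]'; done
python3 -c "
from h import *
im,d=r.get_image('scene');overlay('scene',im,[],(290,350,235,300),9,'scene_5.png')"
```

```text
time_s: 10.82
tcp_pos: [0.5261, 0.2374, 0.2103]
orientation: [0.001, 0.598, 0.801, -0.001]
wrist_force: [2.3, -7.3, 0.7]
grip_width: 0.264
```

View pics/scene_5.png

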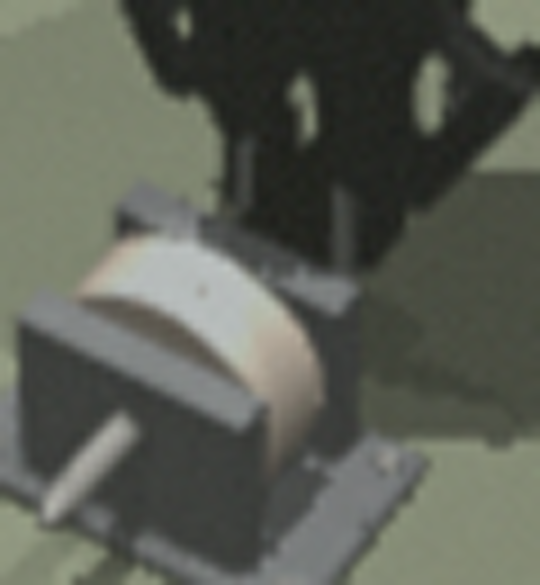

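The handle is against the cheek (about 7 N resisting), and the tip stands well out of the far cheek at scene ≈ (295,292). I'll lower slightly so the shaft rests in the holes before release.

```bash
python3 -m handwheel '[{"ax":0,"ay":0,"az":0,"tx":0,"ty":0,"tz":0.001,"grip":0},{"ax":0,"ay":0,"az":0,"tx":0,"ty":0,"tz":0.002,"grip":0},{"ax":0,"ay":0,"az":0,"tx":0,"ty":0,"tz":0.002,"grip":0}]'; python3 -m handwheel '[{"ax":0,"ay":0,"az":0,"tx":0.0005,"ty":0,"tz":0.0005,"grip":0},{"ax":0,"ay":0,"az":0,"tx":0.0005,"ty":0,"tz":0.001,"grip":0},{"ax":0,"ay":0,"az":0,"tx":0.0005,"ty":0,"tz":0.001,"grip":0}]'
```

```text
time_s: 11.25
tcp_pos: [0.5261, 0.2374, 0.2084]
orientation: [0.001, 0.598, 0.801, -0.001]
wrist_force: [2.1, -7.3, 1.1]
grip_width: 0.263
time_s: 11.62
tcp_pos: [0.5261, 0.2375, 0.2076]
orientation: [0.001, 0.598, 0.801, -0.001]
wrist_force: [2.2, -8.0, 4.3]
grip_width: 0.265
```

Vertical contact is now felt (4 N), so the shaft is resting. Release and lift straight up.

```bash
python3 -m handwheel '[{"ax":0,"ay":0,"az":0,"tx":0,"ty":0,"tz":0,"grip":0.35},{"ax":0,"ay":0,"az":0,"tx":0,"ty":0,"tz":0,"grip":0.6},{"ax":0,"ay":0,"az":0,"tx":0,"ty":0,"tz":0,"grip":0.8},{"ax":0,"ay":0,"az":0,"tx":0,"ty":0,"tz":0,"grip":0.8},{"ax":0,"ay":0,"az":0,"tx":0,"ty":0,"tz":0,"grip":0.8}]'
python3 -c "
from h import *
im,d=r.get_image('scene');overlay('scene',im,[],(285,350,225,300),8,'scene_6.png')"
```

```text
time_s: 12.25
tcp_pos: [0.5254, 0.2396, 0.2074]
orientation: [-0.0, 0.598, 0.802, 0.0]
wrist_force: [0.9, 0.3, 0.6]
grip_width: 0.797
```

View pics/scene_6.png

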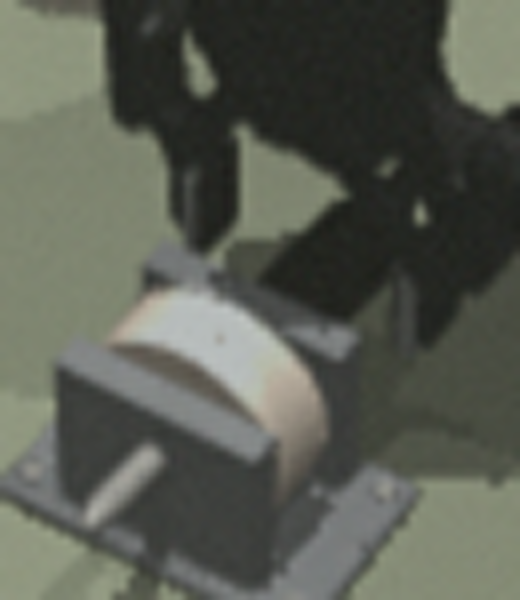

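The fingers stand clear on both sides of the handle, which sits at the cheek (scene ≈ (325,257)). Lifting away.

```bash
python3 -m handwheel '[{"ax":0,"ay":0,"az":0,"tx":0,"ty":0,"tz":-0.015,"grip":0.8},{"ax":0,"ay":0,"az":0,"tx":0,"ty":0,"tz":-0.04,"grip":0.8},{"ax":0,"ay":0,"az":0,"tx":0,"ty":0,"tz":-0.08,"grip":0.8},{"ax":0,"ay":0,"az":0,"tx":-0.03,"ty":0,"tz":-0.12,"grip":0.8},{"ax":0,"ay":0,"az":0,"tx":-0.08,"ty":0,"tz":-0.15,"grip":0.8},{"ax":0,"ay":0,"az":0,"tx":-0.13,"ty":0,"tz":-0.17,"grip":0.8},{"ax":0,"ay":0,"az":0,"tx":-0.18,"ty":0,"tz":-0.18,"grip":0.8},{"ax":0,"ay":0,"az":0,"tx":-0.23,"ty":0,"tz":-0.18,"grip":0.8},{"ax":0,"ay":0,"az":0,"tx":-0.25,"ty":0,"tz":-0.18,"grip":0.8},{"ax":0,"ay":0,"az":0,"tx":-0.25,"ty":0,"tz":-0.18,"grip":0.8}]'
python3 - <<'E'
from h import *
n,c=np.sin(.2905),np.cos(.2905)
x=(.5086+.059*n,.2953-.059*c,.2905)
for q,w,f in(("scene",(285,350,225,300),8),("top",(285,350,225,285),9)):
    im,d=r.get_image(q);save(q+"_full7.png",im);overlay(q,im,[],w,f,q+"_7.png");overlay(q,im,[(x,.043,S_E,(255,0,0))],w,f,q+"_7o.png")
a=[cv2.resize(cv2.imread(f"pics/{k}.png"),(400,300 if k[0]=="t" else 300)) for k in("scene_7","scene_7o","top_7","top_7o")]
cv2.imwrite("pics/fin.png",np.vstack([np.hstack(a[:2]),np.hstack(a[2:])]))
E
```

```text
time_s: 13.55
tcp_pos: [0.5969, -0.0014, 0.3877]
orientation: [-0.0, 0.599, 0.801, 0.0]
wrist_force: [-0.3, 0.7, -0.2]
grip_width: 0.795
```

View pics/fin.png

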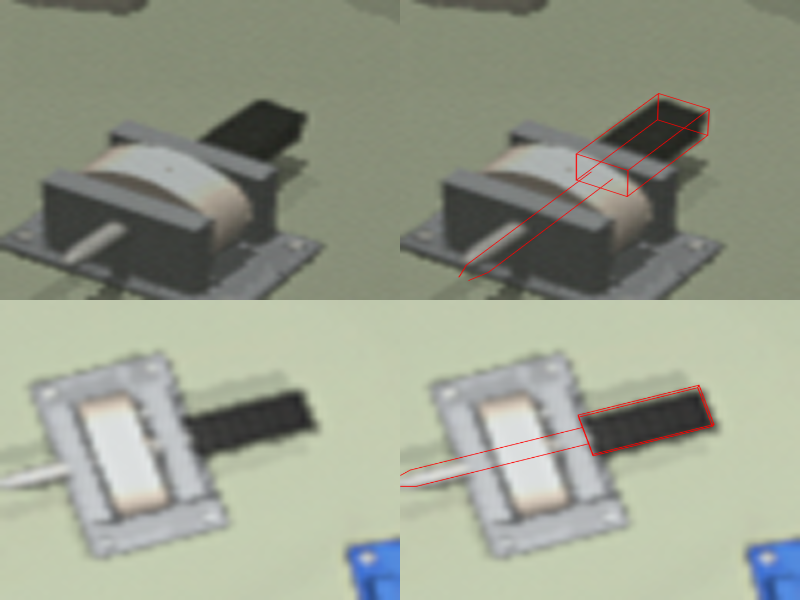

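View pics/top_full7.png

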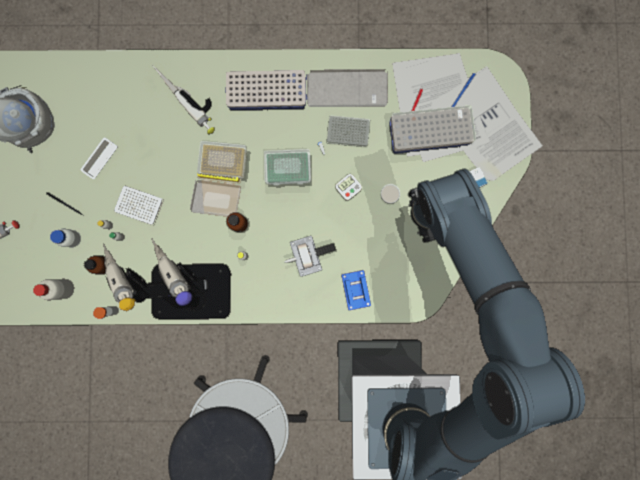

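```bash
python3 - <<'E'
from h import *
im,d=r.get_image("top");g=cv2.cvtColor(im,cv2.COLOR_RGB2GRAY).astype(np.float32)
h=(.5086,.2953,.2905)
def scan(xs,z):
    y=np.arange(-.110,-.015,.002);P=np.stack([0*y+xs,y,0*y+z],1);k=proj("top",T(h,0,P)).astype(np.float32)
    G=cv2.remap(g,k[:,0][None],k[:,1][None],cv2.INTER_LINEAR)[0]
    print(xs,z,[(int(round(a*1000)),int(b)) for a,b in zip(y,G)])
for xs in(-.008,-.004,0,.004,.008): scan(xs,.055)
m=(g<60);m[:, :]=m;lab=np.zeros_like(m);lab[235:265,310:345]=m[235:265,310:345]
v,u=np.nonzero(lab);l=cv2.minAreaRect(np.stack([u,v],1).astype(np.float32));b=cv2.boxPoints(l);c,s=np.cos(.2905),np.sin(.2905)
for q in b:
    e=ray("top",*q,.05)-[.5086,.2953,0];print(np.round(q,1),"local",np.round([c*e[0]+s*e[1],-s*e[0]+c*e[1]],4))
overlay("top",im,[],(290,345,230,275),14,"t8.png")
i2,d2=r.get_image("scene");P=cloud("scene",d2);mm=(d2>0)&(i2.max(2)<60)&(P[...,2]>.02)&(P[...,2]<.08)
q=P[mm]-[.5086,.2953,0];L=np.stack([c*q[:,0]+s*q[:,1],-s*q[:,0]+c*q[:,1],q[:,2]],1);L=L[(L[:,1]<-.035)&(L[:,1]>-.1)&(abs(L[:,0])<.025)]
for a in(-.045,-.06,-.075,-.087):
    w=L[abs(L[:,1]-a)<.006];print(a,len(w),np.round(np.percentile(w,[5,50,95],axis=0)[:,[0,2]]*1000,1).tolist())
print("ymin",np.percentile(L[:,1],[0,1,3]))
E
```

```text
-0.008 0.055 [(-110, 197), (-108, 197), (-106, 197), (-104, 198), (-102, 198), (-100, 199), (-98, 200), (-96, 202), (-94, 196), (-92, 182), (-90, 129), (-88, 81), (-86, 49), (-84, 47), (-82, 49), (-80, 50), (-78, 51), (-76, 50), (-74, 48), (-72, 49), (-70, 51), (-68, 51), (-66, 52), (-64, 53), (-62, 54), (-60, 54), (-58, 54), (-56, 55), (-54, 54), (-52, 52), (-50, 54), (-48, 57), (-46, 58), (-44, 55), (-42, 56), (-40, 61), (-38, 62), (-36, 62), (-34, 60), (-32, 78), (-30, 107), (-28, 151), (-26, 179), (-24, 194), (-22, 196), (-20, 189), (-18, 174), (-16, 141)]
-0.004 0.055 [(-110, 197), (-108, 198), (-106, 198), (-104, 198), (-102, 198), (-100, 198), (-98, 199), (-96, 200), (-94, 194), (-92, 168), (-90, 123), (-88, 77), (-86, 52), (-84, 50), (-82, 52), (-80, 53), (-78, 53), (-76, 52), (-74, 51), (-72, 54), (-70, 53), (-68, 52), (-66, 52), (-64, 54), (-62, 54), (-60, 53), (-58, 54), (-56, 57), (-54, 57), (-52, 56), (-50, 56), (-48, 58), (-46, 57), (-44, 55), (-42, 57), (-40, 59), (-38, 61), (-36, 61), (-34, 72), (-32, 94), (-30, 136), (-28, 168), (-26, 191), (-24, 194), (-22, 194), (-
[... 1433 characters left out ...]
, (-66, 81), (-64, 84), (-62, 83), (-60, 79), (-58, 77), (-56, 81), (-54, 88), (-52, 88), (-50, 85), (-48, 82), (-46, 86), (-44, 86), (-42, 84), (-40, 85), (-38, 85), (-36, 86), (-34, 78), (-32, 81), (-30, 109), (-28, 150), (-26, 186), (-24, 197), (-22, 199), (-20, 196), (-18, 190), (-16, 165)]
[315.3 248.9] local [ 0.0066 -0.0331]
[332.7 243.1] local [ 0.008  -0.0869]
[334.8 249.4] local [-0.0114 -0.0873]
[317.4 255.2] local [-0.0128 -0.0337]
-0.045 16 [[-11.2, 50.2], [1.6, 52.9], [8.5, 55.4]]
-0.06 42 [[-11.5, 39.9], [-3.8, 51.3], [8.8, 55.2]]
-0.075 45 [[-11.1, 35.5], [-4.4, 50.2], [7.8, 53.4]]
-0.087 18 [[-10.7, 43.3], [-3.7, 49.5], [8.8, 51.8]]
ymin [-0.08757498 -0.0869524  -0.08605683]
```

View pics/t8.png

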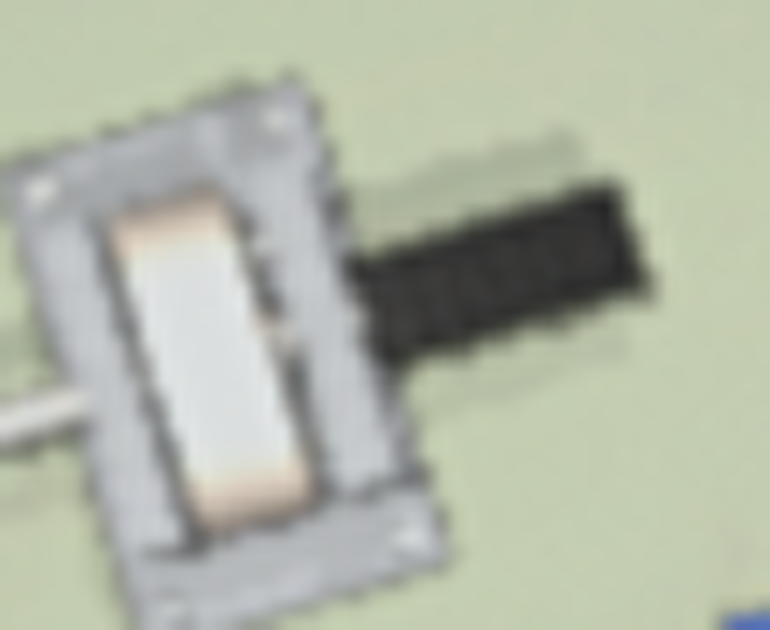

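The handle's rear edge lies 89–90 mm from the holder's centre (89 mm is fully home) and its front meets the cheek. It droops slightly in the loose hole. Timer, petri dish and dropper are unmoved. Handing in.

```bash
python3 -c "
from bench import r
print(r.close_job(), r.read_state()['time_s'])"
```

```text
the job is handed in; nothing more can be done
the job is handed in; nothing more can be done
```

The spindle is home in the grey holder. Its shaft runs through the near cheek, the roll's core and the far cheek, and the front of the handle is against the cheek. I released it, moved the arm clear, and handed the job in at about 14 s of the 45 s.

- **Push:** there was no noticeable force on the way in. Resistance was about 7–8 N once the handle met the cheek.
- **Seating:** in the last top picture the rear of the handle is 89–90 mm from the holder's centre, where 89 mm is fully home. The tip stands out beyond the far cheek.
- **Droop:** the scene camera shows the handle hanging about 4° low, because the shaft is loose in the 16 mm holes.
- **Disagreement:** the two cameras differed by about 2 mm on the holder's position. I aligned the shaft relative to the holder within each view, which cancelled that.
- **Other things:** the timer, petri dish, dropper, brown bottle and blue holder look unmoved. The arm hid the pen and the yellow holder in the last top picture, so I could not check those two; the gripper did not go near the pen, and it worked well above the bench beside the yellow holder only when picking up the spindle.

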